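# Let one parts tray through the pop-up stop of a roller track

## Task

Let the leading tray on the roller track through the spring stop: slide it up to the stop, hold the release plate beside the track down with one fingertip and, while it is down, push the tray on over the lowered stop with the other finger against the inside of its front wall, until the tray stands against the end plate and the stop has sprung up again behind it. Only press and push: do not lift or tip the tray, leave the tray waiting behind it where it stands, leave the other things on the bench undisturbed, and finish with the hand clear.

Things in the scene. Friction and masses are not known exactly. Their poses are not given: they have to be found in the camera images.
- lane: Fixed level roller track, 126 mm wide, turned up to 0.35 rad. Origin on the table (z = 0) straight under the stop, on the centre line; own y = direction of travel, own x = across, to the release plate's side. Upstream end at y = -330 mm. White rollers 20 mm thick every 30 mm, tops at z = 46 mm, turning with slight drag. Side walls 4 mm thick, inner faces x = +-59 mm, top z = 60 mm.
- end_face (a point): Middle of the end plate's inner face, at track y = +134 mm, at the height of the roller tops. The plate is steel, as wide as the track, 5 mm thick, its top at z = 80 mm.
- blade (a point): Middle of the top edge of the stop's blade, which rises between two rollers at track y = -2.5 to +2.5 mm, x = -45 to +25 mm. Up, its top is at z = 60 mm and it blocks a tray squarely; pushing a tray against it does not lower it, and a hard push (20 N) only tips the tray.
- stop (a joint): Travel of the stop in m: 0 = up, 0.020 = fully down (hard stop). Blade and release plate are one steel piece that slides straight down on a spring: 1.5 N starts it, 3 N holds it fully down, let go it springs up. At 0.014 the blade is level with the roller tops; from 0.015 on a tray passes freely. A tray standing over the blade keeps it at 0.014 by its weight.
- plate (a point): Centre of the upper face of the release plate, a level ribbed steel plate just outside the track's +x wall; it moves with the stop. 54 mm wide (track x = 69 to 123 mm), 86 mm long (track y = -45 to +41 mm), 4 mm thick; upper face at z = 76 mm when up, 56 mm when fully down. Nothing stands within 25 mm of its outer edge.
- tray: The leading tray, to be let through: loose open plastic tray, 112 wide (own x) x 120 long (own y, direction of travel) x 50 mm high, walls and floor 3 mm, about 0.85 kg. Origin: centre of its underside, on the rollers at z = 46 mm. Starts 12 to 45 mm short of the stop, with 3 mm play to either side wall. Origin at track y = -62.5 mm against the stop, +74 mm against the end plate.
- front_wall (a point): Middle of the inner face of the leading tray's front wall, 57 mm ahead of the tray's origin and 25 mm above its underside; rim at z = 96 mm. The front compartment, 58 mm long back from this face to a cross wall and 106 mm wide, is empty, floor at z = 49 mm. The rear one holds steel sleeve anchors that are fast in it.
- next_tray: Second tray of the same size, with rubber discs fast in it, waiting 20 to 58 mm behind the leading one on the track; must stay. Origin at the centre of its underside.
- spare_roller: Bystander: white conveyor roller standing on end, 32 mm across, 92 mm high, on the release plate's side of the track. Origin at its foot.
- sleeve_anchor: Bystander: steel and brass sleeve anchor standing on its head, 32 mm across, 90 mm high, on the release plate's side of the track. Origin at its foot.
- carton: Bystander: small closed cardboard box 60 x 55 x 50 mm, on the release plate's side of the track. Origin at the centre of its underside.
- spanner: Bystander: open-ended spanner, 160 mm long, lying along the robot's side of the track. Origin at the middle of its underside.
- tape: Bystander: cardboard ring 64 mm across, 24 mm high, beyond the end plate. Origin at the centre of its underside.
- jar: Bystander: closed jar 52 mm across, 65 mm high, beyond the end plate. Origin at the centre of its underside.
Mind the look-alikes: they are no part of the job. What is shaped like the tray but brown or yellow is not meant.

How it is judged:
By the outcome, as a careful person would: the job done as asked, in the order asked, and still so for the second after the job is handed in, with the robot touching nothing.
It also fails if it takes over 38 s, if anything falls off the work surface, if the arm or the gripper's body presses on something with over 40 N, if the wrist force passes 120 N, or if a joint passes its speed limit or range.

## Robot

A 6-joint arm with a two-finger parallel gripper is mounted at the origin on the work surface. World frame = base frame: x ahead of the robot, y to its left, z up, the work surface at z = 0. Lengths are in m, angles in rad, forces in N, time in s.
With the tool pointing down it reaches from about 0.275 to 0.875 m from the base axis. Payload 12.5 kg.
Tool frame: the origin (TCP) lies on the centre line of the jaws, within the pads' length; the fingertips stand r.finger_overhang ahead of it and the grasp point (between the pads) lies 3 mm ahead of it (r.finger_overhang is the distance from the TCP to the fingertips, in m); z points along the fingers, y is the direction in which the jaws open and shut (so a half turn about z gives the same grasp; the last joint's range is limited). The gripper opens to 85 mm and grips with 20 to 120 N. Pads are 22 mm wide; open, the fingers measure 114 mm over their backs; the gripper's body (76 mm by 85 mm) begins 54 mm behind the grasp point. The pads swing forward as they close: fully open they stand 13 mm farther back than shut.
Start: joints at [-1.387, 0.351, 1.652, -0, 1.139, -0.085], TCP at [0.146, -0.53, 0.253] pointing down, gripper open.
Joint ranges: [-2.75, 2.75], [-0.79, 2.1], [0.01, 2.65], [-1.57, 4.71], [0.07, 3.14], [-2.87, 2.87]. Speed limits (rad/s): [2.22, 2.22, 2.79, 3.14, 3.14, 3.14].

## Interface

Orientations are given as a unit quaternion [x, y, z, w].
In Python, from cell import r, optics gives the robot as it stands. The module is installed in compiled form; this text tells all that it offers. Calls block until the motion is done:
- r.move_to(position, orientation): joint-space move of the TCP to a pose.
- r.move_linear(position, rot=None, vel=0.15): straight line of the TCP; rot=None keeps the orientation; vel is the mean speed in m/s.
- r.set_joints(angles): joint-space move.
- r.set_gripper(opening, squeeze=None): opening from 0.0 (shut) to 1.0 (fully open); squeeze is the grip in N (None keeps the last); returns when the fingers have stopped.
- r.sleep(seconds).
- r.inverse_kinematics(position, orientation): joint angles nearest the present ones, or None.
- optics.get_image(name): name is "scene" or "top" or "wrist"; returns a dict with "pixels" (384x512x3 uint8, red, green, blue), "depth" (384x512 float32, m along the optical axis (not along the pixel's ray), 0 where there is no reading), "fx", "fy", "cx", "cy" (pixels), "camera_from_world" (4x4, takes a point from world to camera coordinates); the wrist camera has in their place "mount" (4x4, takes a point from camera to tool coordinates, whose origin is the TCP and whose axes are the flange's). Camera axes: x right, y down, z forward; pixel columns grow to the right and rows downward; lengths in m; the calibration is good to about 2 mm. A picture is of the moment at which its call begins: read the wrist's pose just before it.
A pose or a line that the arm cannot do raises r.PlanningError and nothing moves.
- r.hand_in(): hands the job in, once; it reports no verdict.
Readings, each from a call of its own:
- r.current_t(): time.
- r.current_q(): joint angles.
- r.current_qvel(): joint speeds.
- r.current_effort(): joint torques, N m.
- r.current_tool_pos(): TCP position.
- r.current_ee_rot(): TCP orientation.
- r.current_contact_force(): force on the tool from outside, world axes, zero at the start.
- r.current_torque(): the same for the moment, N m.
- r.current_opening(): opening from 0.0 (shut) to 1.0 (fully open).
Only numpy, scipy, OpenCV 4.12 (cv2) and the standard library are available. Lean on these libraries where they do the work, as an engineer would, in place of code of your own. Each camera call takes 0.05 s, during which the arm holds its last target.

## Working session

There is one attempt and no reset: what is moved stays moved. The work goes in short steps, each a Python script; the robot and the scene stay as the last script left them, time stands still between calls to the robot, and variables do not carry over. Pictures are saved under pics/ and viewed, and the job is handed in when it is done.

```bash
mkdir -p pics; ls; python3 - <<'E'
from cell import r, optics
import cv2, numpy as np
print(r.current_t(), r.current_q(), r.current_tool_pos(), r.current_ee_rot(), r.finger_overhang, r.current_opening())
for n in ["scene","top","wrist"]:
    d=optics.get_image(n); cv2.imwrite(f"pics/{n}0.png",d["pixels"][:,:,::-1])
    np.savez(f"{n}0.npz",**d)
    print(n,{k:v for k,v in d.items() if k not in("pixels","depth")})
E
```

```text
pics
0.0 [-1.38662297e+00  3.51232912e-01  1.65244635e+00  7.07653281e-07
  1.13911145e+00 -8.46309047e-02] [ 0.14601831 -0.52993284  0.25275177] [ 9.90981464e-01  1.33997685e-01 -2.94813654e-05 -5.98306146e-04] 0.022 1.00186788183159
scene {'fx': 437.105307625733, 'fy': 437.105307625733, 'cx': 251.12681721749036, 'cy': 189.98789016010807, 'camera_from_world': array([[ 1.26779186e-01,  9.91930676e-01,  7.56435240e-04,
         1.61245474e-02],
       [ 6.35043497e-01, -8.05793779e-02, -7.68262143e-01,
        -3.09179010e-01],
       [-7.62001834e-01,  9.78800181e-02, -6.40134913e-01,
         1.61823686e+00],
       [ 0.00000000e+00,  0.00000000e+00,  0.00000000e+00,
         1.00000000e+00]])}
top {'fx': 433.33910837089894, 'fy': 433.33910837089894, 'cx': 257.13495726753507, 'cy': 195.74508340470845, 'camera_from_world': array([[-0.00365477, -0.99976542, -0.02134848, -0.05906505],
       [-0.98798585,  0.00690847, -0.15438986,  0.54865784],
       [ 0.15450113,  0.02052773, -0.98777933,  1.17397835],
       [ 0.        ,  0.        ,  0.        ,  1.        ]])}
wrist {'fx': 316.595101086744, 'fy': 316.595101086744, 'cx': 254.57188215459462, 'cy': 196.87272088890384, 'mount': array([[ 1.19222510e-04, -9.44899708e-01, -3.27359935e-01,
         8.29720280e-02],
       [ 9.99999922e-01,  2.36156079e-04, -3.17452742e-04,
        -1.51480126e-03],
       [ 3.77269042e-04, -3.27359871e-01,  9.44899663e-01,
        -1.21124281e-01],
       [ 0.00000000e+00,  0.00000000e+00,  0.00000000e+00,
         1.00000000e+00]])}
```

View pics/top0.png

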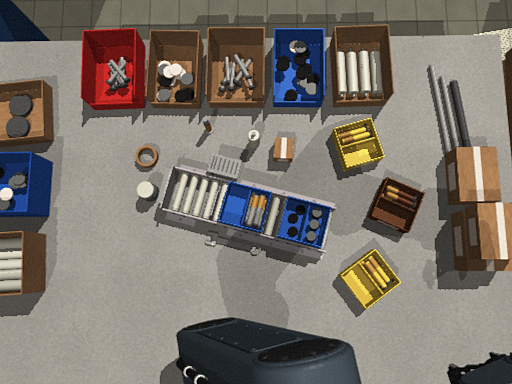

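View pics/scene0.png

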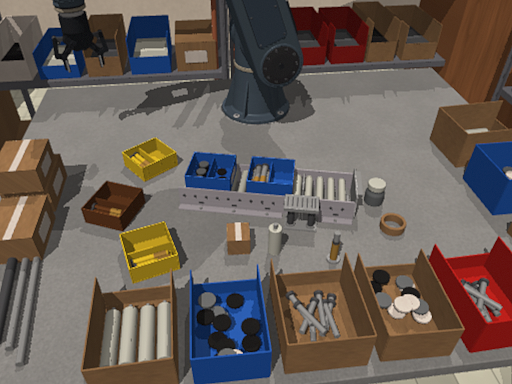

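View pics/wrist0.png

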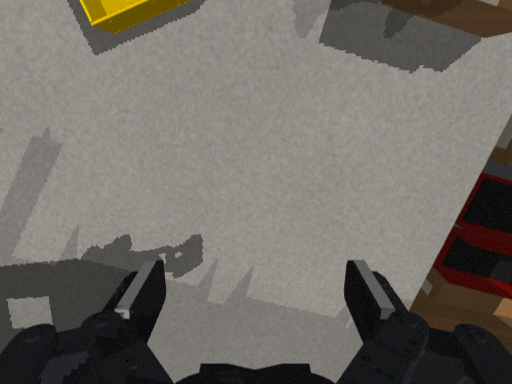

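The leading tray is the front blue one at top-image (245,207). Things it could be confused with:
- next_tray: the blue one with discs at (303,222)
- yellow trays at (358,145) and (369,278)
- brown tray at (395,205)
- blue bins at (300,68) and (22,185)

Next I'll take a close crop and measure the heights from depth.

```bash
cat > h.py <<'E'
import numpy as np, cv2
def cloud(d):
    D=d["depth"]; v,u=np.mgrid[0:D.shape[0],0:D.shape[1]]
    P=np.stack([(u-d["cx"])/d["fx"]*D,(v-d["cy"])/d["fy"]*D,D],-1)
    T=np.linalg.inv(d["camera_from_world"]); return P@T[:3,:3].T+T[:3,3]
E
python3 - <<'E'
from h import *
for n,(a,b,c,e) in {"top":(125,110,345,265),"scene":(130,130,410,270)}.items():
    d=np.load(f"{n}0.npz"); im=d["pixels"][b:e,a:c,::-1]
    cv2.imwrite(f"pics/{n}crop.png",cv2.resize(im,None,fx=780/(c-a),fy=780/(c-a),interpolation=cv2.INTER_CUBIC))
d=np.load("top0.npz");P=cloud(d)
for u,v in [(225,165),(245,207),(232,205),(303,222),(260,255),(210,240),(207,128),(253,135),(283,150),(147,155),(146,190),(160,215),(150,240)]: print(u,v,P[v,u].round(4))
z=P[...,2]
# main direction by points in the lane by height 40..100 in region
m=(P[...,0]>.3)&(P[...,0]<.62)&(P[...,1]<.2)&(P[...,1]>-.3)&(z>.03)&(z<.1)
# height map image
H=np.zeros((500,700),np.uint8)
q=P[m]; x=((0.65-q[:,0])*1000/0.8).astype(int); y=((0.25-q[:,1])*1000/0.8).astype(int)
k=(x>=0)&(x<500)&(y>=0)&(y<700)
H[x[k],y[k]]=(q[k,2]*2500).clip(0,255)
H=cv2.dilate(H,np.ones((3,3)))
cv2.imwrite("pics/hm.png",cv2.applyColorMap(H,cv2.COLORMAP_JET))
E
```

```text
225 165 [0.6302 0.026  0.0731]
245 207 [ 0.5155 -0.0284  0.0515]
232 205 [0.5209 0.0075 0.0543]
303 222 [ 0.4734 -0.1886  0.0461]
260 255 [ 0.3844 -0.0686 -0.0026]
210 240 [ 0.4276  0.0746 -0.0011]
207 128 [0.7499 0.0831 0.0331]
253 135 [ 0.711  -0.0521  0.0875]
283 150 [ 0.6785 -0.136   0.0467]
147 155 [ 6.796e-01  2.651e-01 -6.000e-04]
146 190 [0.5631 0.2458 0.0647]
160 215 [ 0.5008  0.2215 -0.0032]
150 240 [0.4281 0.246  0.0046]
```

View pics/topcrop.png

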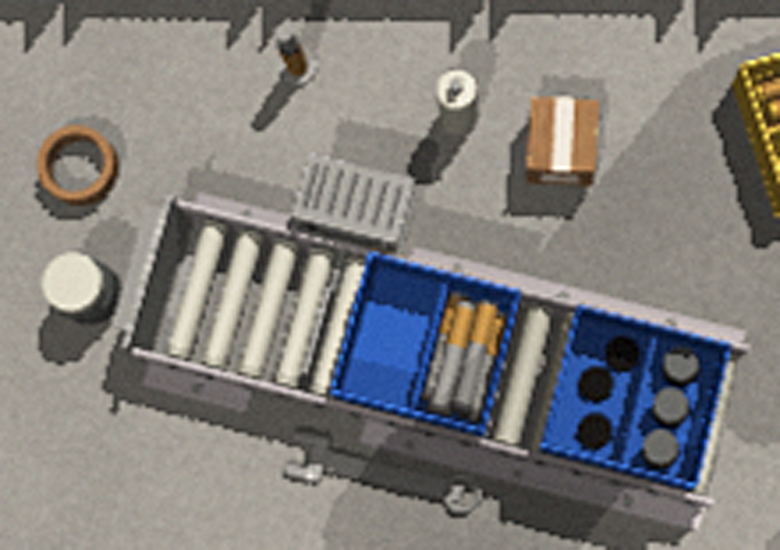

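View pics/scenecrop.png

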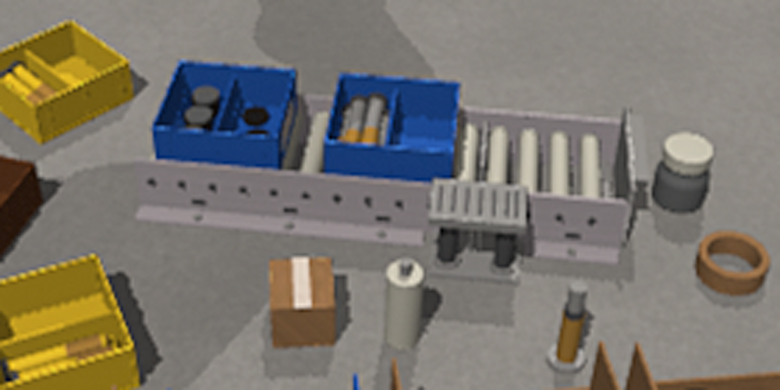

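View pics/hm.png

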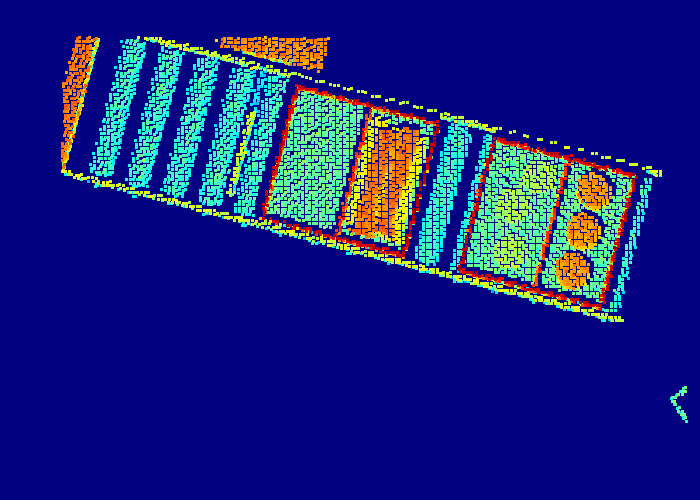

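```bash
python3 - <<'E'
from h import *
d=np.load("top0.npz");P=cloud(d).reshape(-1,3);px=d["pixels"].reshape(-1,3).astype(int)
reg=(P[:,0]>.3)&(P[:,0]<.72)&(P[:,1]<.23)&(P[:,1]>-.31)
blue=(px[:,2]>px[:,0]+50)&reg&(P[:,2]>.088)&(P[:,2]<.102)
q=P[blue]
for nm,s in {"lead":q[:,1]>-.115,"next":q[:,1]<-.115}.items():
    # split by projection later
    pass
th=np.deg2rad(-14)
def toT(p,th): c,s=np.cos(th),np.sin(th); return p@np.array([[c,-s],[s,c]])
# split trays along travel
a=toT(q[:,:2],th)[:,1]; 
hist,e=np.histogram(a,bins=60); g=np.where(hist==0)[0]; print("gap",e[g])
mid=e[g].mean()
for nm,s in (("lead",a>mid),("next",a<mid)):
    R=cv2.minAreaRect(q[s,:2].astype(np.float32)*1000); print(nm,R, np.median(q[s,2]), s.sum())
m=reg&(P[:,2]>.069)&(P[:,2]<.080)&(P[:,0]>.585)&(P[:,1]>-.04)&(P[:,1]<.1)
R=cv2.minAreaRect(P[m,:2].astype(np.float32)*1000); print("plate",R,np.median(P[m,2]))
w=reg&(P[:,2]>.054)&(P[:,2]<.066)&~((px[:,2]>px[:,0]+50))
# walls: fit lines
for th in np.deg2rad(np.arange(-18,-9,0.5)):
    t=toT(P[w,:2],th)[:,0]; h,_=np.histogram(t,bins=np.arange(t.min(),t.max(),.002)); print(round(np.degrees(th),2),np.sort(h)[-4:],end=" | ")
np.savez("seg.npz",w=P[w],pl=P[m])
E
```

```text
gap [-0.00540668 -0.00067306  0.00406056  0.00879418  0.0135278   0.01826143
  0.02299505  0.02772867]
lead ((513.5255126953125, -30.087936401367188), (119.88261413574219, 112.14202880859375), 75.0262451171875) 0.09455961051588258 219
next ((471.68109130859375, -188.07510375976562), (119.63436126708984, 111.66590881347656), 75.21431732177734) 0.09474368452887427 203
plate ((665.5848388671875, 19.23303985595703), (86.61322784423828, 128.89398193359375), 75.71611785888672) 0.07499100134549885
-18.0 [26 26 27 29] | -17.5 [28 29 29 29] | -17.0 [33 33 35 35] | -16.5 [44 44 45 50] | -16.0 [50 50 63 66] | -15.5 [ 55  57  85 101] | -15.0 [ 62  74  89 125] | -14.5 [ 74  76  81 118] | -14.0 [55 69 71 73] | -13.5 [47 50 51 53] | -13.0 [35 37 40 41] | -12.5 [29 30 30 32] | -12.0 [25 26 26 26] | -11.5 [24 24 24 27] | -11.0 [22 23 26 27] | -10.5 [21 22 22 28] | -10.0 [22 22 23 24] | -9.5 [19 21 21 25] |
```

```bash
python3 - <<'E'
from h import *
d=np.load("top0.npz");P=cloud(d).reshape(-1,3)
th=np.deg2rad(-14.85);c,s=np.cos(th),np.sin(th);R=np.array([[c,-s],[s,c]])
t=P[:,:2]@R; T=np.array([.5135255,-.030088])@R; N=np.array([.471681,-.188075])@R
print("lead",T,"next",N)
u=t-T   # relative to lead tray, track axes
z=P[:,2]
def rng(m,n): 
    a=u[m]; print(n,m.sum(),np.percentile(a,[0,2,50,98,100],axis=0).round(4).T.tolist(),np.median(z[m]).round(4))
pl=(u[:,0]>.066)&(u[:,0]<.135)&(abs(u[:,1]-.1)<.1)&(z>.068)&(z<.082); rng(pl,"plate")
bl=(abs(u[:,0])<.05)&(u[:,1]>.064)&(u[:,1]<.12)&(z>.054)&(z<.064); rng(bl,"blade")
ep=(abs(u[:,0])<.05)&(u[:,1]>.16)&(u[:,1]<.26)&(z>.076)&(z<.086); rng(ep,"endtop")
ep=(abs(u[:,0])<.05)&(u[:,1]>.16)&(u[:,1]<.26)&(z>.05)&(z<.075); rng(ep,"endface")
wl=(u[:,0]<-.05)&(u[:,0]>-.075)&(u[:,1]>.07)&(z>.055)&(z<.064)&(u[:,1]<.2); rng(wl,"wall-")
wl=(u[:,0]>.05)&(u[:,0]<.07)&(u[:,1]>-.1)&(z>.055)&(z<.064)&(u[:,1]<.2); rng(wl,"wall+")
# bystanders relative
for n,m in {"tall":(z>.02)&(u[:,0]>.13)&(u[:,0]<.28)&(u[:,1]>-.15)&(u[:,1]<.25)}.items():
    im=np.zeros((384,512),np.uint8).reshape(-1); im[m]=1
    k,l,st,ce=cv2.connectedComponentsWithStats(im.reshape(384,512))
    for i in range(1,k):
        if st[i,4]>8: mm=(l.reshape(-1)==i); rng(mm,f"obj{st[i]}")
E
```

```text
lead [0.50408504 0.10252806] next [ 0.50412853 -0.06090649]
plate 592 [[0.0697, 0.0705, 0.0965, 0.1221, 0.1246], [0.0431, 0.0446, 0.086, 0.1267, 0.1295]] 0.075
blade 50 [[-0.0422, -0.0414, -0.0087, 0.0242, 0.0253], [0.0848, 0.085, 0.0875, 0.0901, 0.0902]] 0.0587
endtop 161 [[-0.0482, -0.0463, -0.0004, 0.0476, 0.0498], [0.2207, 0.2217, 0.2302, 0.2385, 0.2393]] 0.0784
endface 125 [[-0.05, -0.0493, -0.0003, 0.0487, 0.0497], [0.1616, 0.164, 0.2223, 0.2392, 0.2596]] 0.0652
wall- 72 [[-0.0621, -0.062, -0.06, -0.0578, -0.0577], [0.0706, 0.0736, 0.1338, 0.1973, 0.1999]] 0.0594
wall+ 148 [[0.0519, 0.0526, 0.062, 0.0647, 0.07], [-0.0996, -0.0944, 0.0603, 0.1919, 0.1986]] 0.059
obj[186  92  14  15  75] 75 [[0.2536, 0.2542, 0.2633, 0.2795, 0.2797], [0.2129, 0.2135, 0.2175, 0.2476, 0.2488]] 0.0378
obj[206  92  14  13  48] 48 [[0.2737, 0.2738, 0.2771, 0.28, 0.28], [0.1565, 0.1586, 0.1789, 0.1868, 0.187]] 0.0414
obj[203 117   9  13  73] 73 [[0.1985, 0.1994, 0.204, 0.2142, 0.2148], [0.1615, 0.1619, 0.1681, 0.1773, 0.1798]] 0.0652
obj[248 130  12  16 158] 158 [[0.1836, 0.1845, 0.1945, 0.2129, 0.2146], [0.0134, 0.0138, 0.0269, 0.0433, 0.0448]] 0.0773
obj[274 137  20  24 449] 449 [[0.1591, 0.1618, 0.19, 0.2236, 0.228], [-0.0918, -0.0889, -0.0606, -0.0333, -0.0289]] 0.0494
```

```bash
python3 - <<'E'
from h import *
d=np.load("wrist0.npz");D=d["depth"]
v,u=np.mgrid[0:384,0:512]
P=np.stack([(u-d["cx"])/d["fx"]*D,(v-d["cy"])/d["fy"]*D,D],-1); M=d["mount"]; P=P@M[:3,:3].T+M[:3,3]
m=(D>0)&(P[...,2]<.05)&(P[...,2]>-.06)&(abs(P[...,1])<.08)
q=P[m]; print(len(q))
for sgn in(1,-1):
    k=q[q[:,1]*sgn>0.02]
    for zb in np.arange(-.06,.05,.004):
        s=k[(k[:,2]>=zb)&(k[:,2]<zb+.004)]
        if len(s)>3: print(sgn,round(zb,3),len(s),s[:,0].min().round(4),s[:,0].max().round(4),s[:,1].min().round(4),s[:,1].max().round(4))
E
```

```text
24760
1 -0.06 1246 0.0066 0.0171 0.0201 0.0674
1 -0.056 1116 0.0046 0.0172 0.0243 0.0702
1 -0.052 950 -0.0027 0.0163 0.0282 0.0727
1 -0.048 2247 -0.0074 0.0143 0.0315 0.0739
1 -0.044 1512 -0.0096 0.013 0.0349 0.073
1 -0.04 808 0.0041 0.0133 0.0387 0.0716
1 -0.036 278 0.0044 0.0128 0.0417 0.0645
1 -0.032 389 -0.0037 0.0114 0.0407 0.059
1 -0.028 321 -0.0074 0.0105 0.0407 0.0543
1 -0.024 406 -0.012 0.0108 0.0405 0.0549
1 -0.02 362 -0.0125 0.0102 0.0406 0.0548
1 -0.016 334 -0.0125 0.0106 0.0407 0.0548
1 -0.012 325 -0.0128 0.0107 0.0404 0.0548
1 -0.008 280 -0.0126 0.0105 0.0407 0.0548
1 -0.004 255 -0.0123 0.0105 0.0406 0.0549
1 0.0 212 -0.0122 0.0101 0.0406 0.053
1 0.004 103 -0.0119 0.0096 0.0408 0.0477
1 0.008 12 -0.0075 0.0048 0.0412 0.0414
-1 -0.06 1272 0.007 0.0169 -0.0699 -0.02
-1 -0.056 1107 0.0043 0.017 -0.0729 -0.0201
-1 -0.052 955 -0.0029 0.0164 -0.0752 -0.0313
-1 -0.048 2227 -0.0073 0.0144 -0.0761 -0.0352
-1 -0.044 1502 -0.0102 0.0129 -0.0762 -0.0381
-1 -0.04 787 0.0043 0.013 -0.0753 -0.0419
-1 -0.036 298 0.0038 0.0128 -0.0679 -0.045
-1 -0.032 393 -0.0032 0.0113 -0.0558 -0.0436
-1 -0.028 304 -0.008 0.0105 -0.0578 -0.0437
-1 -0.024 400 -0.0127 0.0106 -0.0582 -0.0437
-1 -0.02 379 -0.0127 0.0104 -0.0582 -0.0437
-1 -0.016 334 -0.0123 0.0106 -0.0583 -0.0437
-1 -0.012 315 -0.0123 0.0104 -0.0581 -0.0438
-1 -0.008 294 -0.0125 0.0105 -0.0579 -0.0436
-1 -0.004 246 -0.0124 0.0106 -0.0578 -0.0438
-1 0.0 211 -0.0128 0.0101 -0.0567 -0.0439
-1 0.004 116 -0.0123 0.0096 -0.051 -0.0439
-1 0.008 6 -0.0056 0.0045 -0.0446 -0.0443
```

```bash
cat >> h.py <<'E'
from scipy.spatial.transform import Rotation as Ro
TH=np.deg2rad(-14.85); c,s=np.cos(TH),np.sin(TH)
XA=np.array([c,s,0]); YA=np.array([-s,c,0])
L0=XA*0.5047+YA*0.1900
TIP=0.009
def W(x,y,ztip): return (L0+XA*x+YA*y+np.array([0,0,ztip+TIP])).tolist()
def Q(sgn):
    X=YA*sgn; Z=np.array([0,0,-1.]); return Ro.from_matrix(np.stack([X,np.cross(Z,X),Z],1)).as_quat().tolist()
def toL(p): p=np.array(p)-L0; return np.array([p@XA,p@YA,p[2]])
E
python3 - <<'E'
from h import *
from cell import r, optics
print(L0)
for sg in(1,-1):
    for y,z in((-.059,.2),(-.059,.084),(.12,.057)): print(sg,y,np.round(r.inverse_kinematics(W(.048,y,z),Q(sg)),2))
E
```

```text
[0.53653805 0.05430477 0.        ]
1 -0.059 [-0.11  0.43  1.65 -0.    1.06  0.15]
1 -0.059 [-0.11  0.59  1.72 -0.    0.82  0.15]
1 0.12 [ 0.18  0.73  1.55 -0.    0.87  0.44]Traceback (most recent call last):
  File "<stdin>", line 5, in <module>
    return _wrapfunc(a, 'round', decimals=decimals, out=out)
    return _wrapit(obj, method, *args, **kwds)
    result = getattr(arr, method)(*args, **kwds)
TypeError: unsupported operand type(s) for *: 'NoneType' and 'float'
```

```bash
python3 - <<'E'
from h import *
from cell import r, optics
r.move_to(W(.048,-.059,.17),Q(1))
p=r.current_tool_pos(); q=r.current_ee_rot(); print(r.current_t(), toL(p), r.current_contact_force())
d=optics.get_image("wrist"); cv2.imwrite("pics/w1.png",d["pixels"][:,:,::-1])
T=np.eye(4);T[:3,:3]=Ro.from_quat(q).as_matrix();T[:3,3]=p
d["camera_from_world"]=np.linalg.inv(T@d["mount"]); np.savez("w1.npz",**d)
P=cloud(d).reshape(-1,3); u=np.stack([(P-L0)@XA,(P-L0)@YA],1); z=P[:,2]; px=d["pixels"].reshape(-1,3).astype(int)
def rng(m,n):
    if m.sum(): print(n,m.sum(),np.percentile(u[m],[0,2,50,98,100],axis=0).round(4).T.tolist(),np.median(z[m]).round(4))
rng((u[:,0]>.066)&(u[:,0]<.135)&(abs(u[:,1])<.07)&(z>.068)&(z<.085),"plate")
rng((abs(u[:,0])<.05)&(abs(u[:,1])<.012)&(z>.054)&(z<.066),"blade")
bl=(px[:,2]>px[:,0]+50)&(z>.090)&(z<.103)&(abs(u[:,0])<.08); rng(bl,"rim")
rng((abs(u[:,0])<.05)&(u[:,1]>.1)&(u[:,1]<.17)&(z>.05)&(z<.075),"end")
E
```

```text
2.5333 [ 0.04821615 -0.05969999  0.1790975 ] [ 0.00942222  0.19590776 -0.72536713]
plate 9774 [[0.066, 0.067, 0.0926, 0.1182, 0.1201], [-0.0412, -0.0389, 0.006, 0.0433, 0.0447]] 0.0765
blade 749 [[-0.0479, -0.0464, -0.0128, 0.0204, 0.0216], [0.0016, 0.0017, 0.0046, 0.0066, 0.0066]] 0.0601
rim 4139 [[-0.0605, -0.0594, -0.0008, 0.0512, 0.0517], [-0.1964, -0.1894, -0.095, -0.0241, -0.0236]] 0.0955
```

View pics/w1.png

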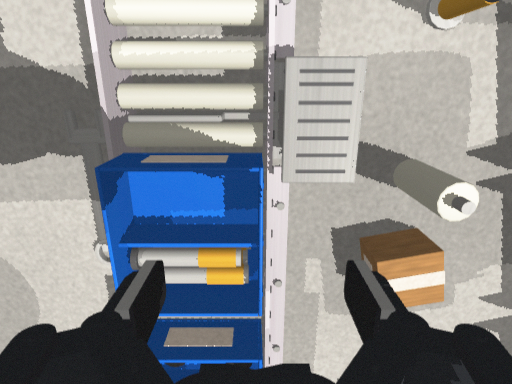

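The wrist view shows the empty front compartment at (190,195), the anchors behind it at (195,265), the plate at (325,120), and the carton and roller clear to the right. The wrist and top cameras disagree by about 3–4 mm, so I'll use the mean and find contacts by feel.

```bash
sed -i 's/^L0=.*/L0=XA*0.5032+YA*0.1920/' h.py; python3 - <<'E'
from h import *
from cell import r, optics
r.move_linear(W(.048,-.060,.084),vel=.1)
f0=np.array(r.current_contact_force()); print(r.current_t(),toL(r.current_tool_pos()).round(4),f0.round(2))
F=lambda:np.array(r.current_contact_force())-f0
def show(n): f=F(); print(n,round(r.current_t(),2),toL(r.current_tool_pos()).round(4),"Fx,Fy,Fz",round(f@XA,2),round(f@YA,2),round(f[2],2))
r.move_linear(W(.048,-.022,.084),vel=.035); show("slid")
y=-.022
while y<-.008:
    y+=.001; r.move_linear(W(.048,y,.084),vel=.03); show("s")
    if F()@YA<-2.5: break
d=optics.get_image("top"); np.savez("t2.npz",**d); cv2.imwrite("pics/t2.png",cv2.resize(d["pixels"][110:265,125:345,::-1],None,fx=3.5,fy=3.5))
E
```

```text
3.5917 [ 0.0484 -0.0599  0.0936] [0.22 0.34 0.01]
slid 4.83 [ 0.048  -0.0221  0.093 ] Fx,Fy,Fz -0.63 -1.59 0.54
s 5.08 [ 0.048 -0.021  0.093] Fx,Fy,Fz -0.13 -0.05 -0.12
s 5.33 [ 0.048 -0.02   0.093] Fx,Fy,Fz -0.22 -0.66 -0.67
s 5.58 [ 0.048  -0.0189  0.093 ] Fx,Fy,Fz 0.26 -0.35 -0.19
s 5.83 [ 0.048  -0.0179  0.093 ] Fx,Fy,Fz 0.15 -0.31 -0.02
s 6.08 [ 0.048  -0.0169  0.093 ] Fx,Fy,Fz -0.05 0.12 -0.53
s 6.33 [ 0.048  -0.0159  0.093 ] Fx,Fy,Fz 0.19 -0.11 0.05
s 6.58 [ 0.048  -0.0152  0.093 ] Fx,Fy,Fz 0.01 -4.53 0.54
```

View pics/t2.png

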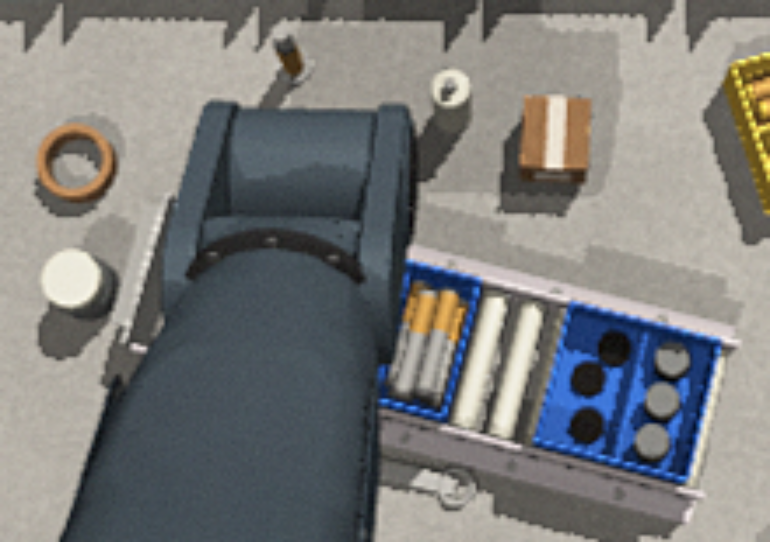

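The tray has moved forward: its rear wall is now near (465,345) in the crop. The 4.5 N rise came where the stop was predicted, so it is against the stop. Next I press the plate.

```bash
python3 - <<'E'
from h import *
from cell import r, optics
r.move_linear(W(.048,-.0185,.084),vel=.03); r.sleep(.1)
f0=np.mean([r.current_contact_force() for _ in range(3)],0)
F=lambda:np.array(r.current_contact_force())-f0
def show(n): f=F(); print(n,round(r.current_t(),2),toL(r.current_tool_pos()).round(4),"F",round(f@XA,2),round(f@YA,2),round(f[2],2))
show("b")
z=.084
for z in (.076,.070,.064,.060,.058,.057,.056,.055,.054):
    r.move_linear(W(.048,-.0185,z),vel=.04); show(z)
    if F()[2]>6: break
E
```

```text
b 6.99 [ 0.048  -0.0184  0.093 ] F 0.0 0.0 0.0
0.076 7.34 [ 0.0479 -0.0185  0.0847] F -0.69 -0.17 2.82
0.07 7.64 [ 0.048  -0.0185  0.0788] F 0.18 1.62 2.94
0.064 7.94 [ 0.0481 -0.0185  0.0728] F 0.92 0.13 3.36
0.06 8.19 [ 0.048  -0.0185  0.0688] F 0.95 0.61 3.82
0.058 8.44 [ 0.048  -0.0185  0.067 ] F 1.04 0.96 4.73
0.057 8.69 [ 0.048  -0.0185  0.066 ] F 1.5 -0.01 5.23
0.056 8.94 [ 0.048  -0.0185  0.065 ] F 1.26 -0.26 4.07
0.055 9.19 [ 0.0481 -0.0185  0.0646] F -3.94 -1.39 11.33
```

```bash
python3 - <<'E'
from h import *
from cell import r, optics
f0=np.array([0,0,0.])
F=lambda:np.array(r.current_contact_force())-f0
def show(n): f=F(); print(n,round(r.current_t(),2),toL(r.current_tool_pos()).round(4),"F",round(f@XA,2),round(f@YA,2),round(f[2],2))
z=.0565; ok=True
r.move_linear(W(.048,-.0185,z),vel=.04); show("hold")
for y in (-.010,.004,.022,.045,.070,.095,.114):
    r.move_linear(W(.048,y,z),vel=.045); show(y)
    if abs(F()@YA)>10: ok=False; print("STOP"); break
while ok and y<.126:
    y+=.0015; r.move_linear(W(.048,y,z),vel=.03); show(y)
    if F()@YA<-3: break
d=optics.get_image("scene"); np.savez("s3.npz",**d); cv2.imwrite("pics/s3.png",cv2.resize(d["pixels"][130:270,130:410,::-1],None,fx=2.8,fy=2.8))
E
```

```text
hold 9.44 [ 0.048  -0.0185  0.0655] F -0.37 -0.87 3.12
-0.01 9.78 [ 0.0479 -0.0095  0.0654] F 0.29 2.12 2.94
0.004 10.24 [0.048  0.0046 0.0655] F -0.58 2.31 2.79
0.022 10.79 [0.048  0.0226 0.0655] F -0.04 1.65 2.64
0.045 11.45 [0.048  0.0456 0.0655] F -0.51 2.22 2.8
0.07 12.16 [0.0478 0.0702 0.0653] F -0.28 -0.21 0.16
0.095 12.87 [0.048  0.0953 0.0655] F -0.08 -0.5 0.04
0.114 13.44 [0.0479 0.1143 0.0655] F 0.53 -0.8 0.02
0.1155 13.69 [0.048  0.1155 0.0655] F -0.05 0.25 0.05
0.117 13.94 [0.048  0.117  0.0655] F 0.76 -0.87 -0.37
0.11850000000000001 14.19 [0.048  0.1186 0.0655] F -0.28 0.08 0.1
0.12000000000000001 14.44 [0.048  0.1201 0.0655] F -0.07 0.35 -1.06
0.12150000000000001 14.69 [0.0479 0.1209 0.0654] F -0.1 -5.55 0.52
```

View pics/s3.png

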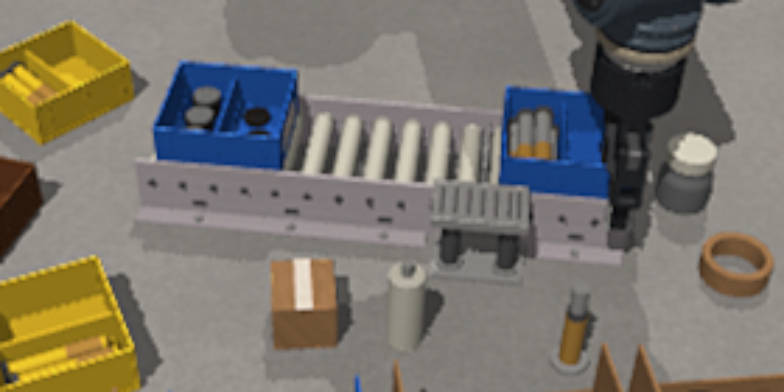

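The picture shows the tray at the end plate (555,140), the release plate up again (480,205) and next_tray still in place (230,115). Now I'll clear the hand and check.

```bash
python3 - <<'E'
from h import *
from cell import r, optics
r.move_linear(W(.048,.1165,.0565),vel=.03)
r.move_linear(W(.048,.1165,.20),vel=.12)
r.set_joints([-1.387, 0.351, 1.652, 0, 1.139, -0.085])
print(r.current_t(),r.current_contact_force())
d=optics.get_image("top"); np.savez("t4.npz",**d); cv2.imwrite("pics/t4.png",cv2.resize(d["pixels"][110:265,125:345,::-1],None,fx=3.5,fy=3.5))
P0=cloud(np.load("top0.npz")); P=cloud(d).reshape(-1,3);px=d["pixels"].reshape(-1,3).astype(int)
u=np.stack([(P-L0)@XA,(P-L0)@YA],1);z=P[:,2]
def rng(m,n): print(n,m.sum(),np.percentile(u[m],[0,2,50,98,100],axis=0).round(4).T.tolist(),np.median(z[m]).round(4))
rng((u[:,0]>.066)&(u[:,0]<.135)&(abs(u[:,1])<.07)&(z>.045)&(z<.085),"plate")
rng((abs(u[:,0])<.05)&(abs(u[:,1])<.011)&(z>.054)&(z<.066),"blade")
bl=(px[:,2]>px[:,0]+50)&(z>.088)&(z<.102)&(abs(u[:,0])<.09)
for n,m in(("lead",bl&(u[:,1]>-.03)),("next",bl&(u[:,1]<-.03))): print(n,cv2.minAreaRect(P[m,:2].astype(np.float32)*1000),np.median(z[m]))
a=np.load("top0.npz")["pixels"].astype(int); df=(abs(a-d["pixels"].astype(int)).max(2)>60).astype(np.uint8); k,l,st,_=cv2.connectedComponentsWithStats(df); print(st[(st[:,4]>12)])
E
```

```text
19.3333 [ 0.26075647  0.18978572 -0.39421709]
plate 617 [[0.0702, 0.0709, 0.0967, 0.1236, 0.1245], [-0.0465, -0.0447, -0.004, 0.0373, 0.0402]] 0.0751
blade 52 [[-0.043, -0.0414, -0.0095, 0.0251, 0.0263], [-0.0046, -0.0045, -0.002, 0.0009, 0.0012]] 0.0589
lead ((597.7153930664062, 357.4582214355469), (595.4833374023438, 118.7743148803711), 79.43736267089844) 0.09423181123599789
next ((471.3777770996094, -187.89698791503906), (119.25119018554688, 111.48174285888672), 74.90935516357422) 0.09500552957205688
[[     0      0    512    384 192916]
 [   160    166     56     54   1562]
 [   217    181     55     54   1702]
 [   156    223     41     15    203]
 [   211    236     43     14    207]]
```

View pics/t4.png

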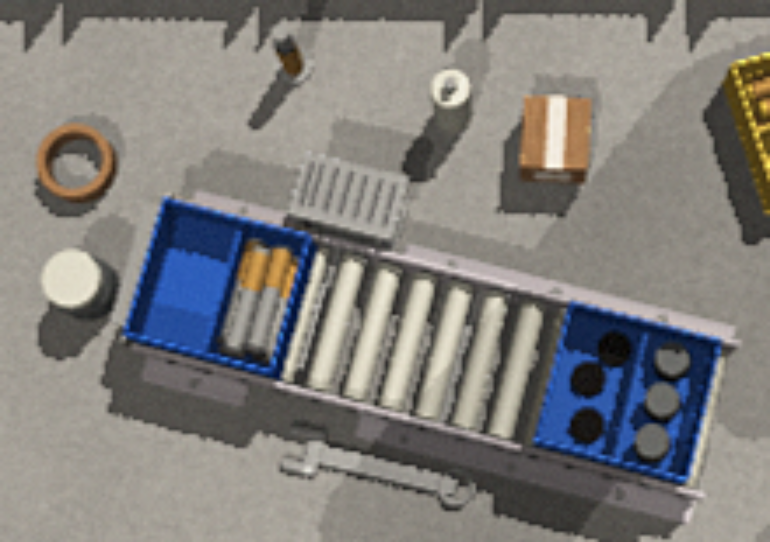

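```bash
python3 - <<'E'
from h import *
from cell import r
d=np.load("t4.npz");P=cloud(d).reshape(-1,3);px=d["pixels"].reshape(-1,3).astype(int)
u=np.stack([(P-L0)@XA,(P-L0)@YA],1);z=P[:,2]
m=(px[:,2]>px[:,0]+50)&(z>.088)&(z<.102)&(abs(u[:,0])<.09)&(u[:,1]>-.03)&(u[:,1]<.2)
R=cv2.minAreaRect(P[m,:2].astype(np.float32)*1000);print(R,np.median(z[m]),toL([*np.array(R[0])/1000,0]))
e=(abs(u[:,0])<.06)&(u[:,1]>.125)&(u[:,1]<.155)&(z>.07)&(z<.083); print(np.percentile(u[e,1],[0,50,100]))
r.hand_in()
E
```

```text
((555.1658935546875, 126.6456069946289), (121.399658203125, 111.91604614257812), 75.1800308227539) 0.09431827310128948 [0.00096549 0.07269878 0.        ]
[0.12655437 0.14136067 0.15033857]
the job is handed in; nothing more can be done
```

The leading tray is through the stop and standing against the end plate. I handed the job in at about 19 s of the 38 s limit.

**What I did:** I slid the front blue tray up to the stop, where contact showed as about 4.5 N. One fingertip then pressed the release plate to its hard stop (about 11 N), and I eased off about 1 mm to hold it down at about 3 N. With the plate down, the other finger pushed on the inside of the front wall and drove the tray over the blade. The push ended at the end plate with about 5.5 N. I then backed the finger off, raised the hand and moved it back to the start pose.

**Last checks:**
- **Tray:** its origin measures 74.7 mm past the blade as the top camera sees it, against the nominal 74 mm. Its rim is level, so it is not tipped.
- **Stop:** the blade and release plate are both up again, at 58.9 mm and 75.1 mm. The top camera read the plate at the same height before the job.
- **Other things:** next_tray has moved less than 0.4 mm, which is within measurement noise. The before-and-after picture differs only at the tray's old and new places and in two strips on the robot's side of the track. I take those strips for shadow; the spanner lies in one, and I did not measure it separately.

**Disagreements:** the top and wrist cameras differed by about 3–4 mm on the track position, so I used the mean and felt for the contacts, which came within about 1 mm of prediction. My first fit of the tray's final position wrongly included the blue bin behind it. I repeated it on the tray alone, and that is the figure above. A quick reading of the end plate's position was too spread out to use.

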